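# Shut the marked gas valve in the glass bench's valve box

### The arm

A 7-joint arm with a two-finger parallel gripper is mounted at the origin on the work surface. World frame = base frame: x ahead of the robot, y to its left, z up, the work surface at z = 0. Lengths are in mm, angles in rad, forces in N, time in s.
With the tool pointing down it reaches from about 350 to 775 mm from the base axis. Payload 3.1 kg.
Tool frame: the origin (TCP) lies on the centre line of the jaws, within the pads' length; the fingertips stand 11 mm ahead of it and the grasp point (between the pads) lies 8 mm behind it; z points along the fingers, x is the direction in which the jaws open and shut, and the axes are right-handed (so a half turn about z gives the same grasp; the last joint's range is limited). The gripper opens to 85 mm and grips with 20 to 120 N. Pads are 22 mm wide; open, the fingers measure 114 mm over their backs; the gripper's body (76 mm by 85 mm) begins 54 mm behind the grasp point. The pads swing forward as they close: fully open they stand 13 mm farther back than shut.
Start: joints at [1.277, 0.311, 0.014, 1.512, -0.004, 1.319, -0.027], TCP at [137.064, -532.664, 242.304] pointing down, gripper open.
Joint ranges: [-2.7, 2.7], [-0.3, 1.91], [-1.27, 1.3], [0.12, 2.57], [-1.44, 4.58], [0.2, 2.03], [-3.05, 3.05]. Speed limits (rad/s): [2.79, 2.79, 3.14, 3.14, 3.14, 3.14, 3.14].

### API

Orientations are given as a unit quaternion [x, y, z, w].
In Python, from bench import bot gives the robot as it stands.
- The arm moves only by the tool servo_tool, never from a script. Its argument "steps" is a list of rows, each a list of 6 numbers: the shift along the tool's x, y, z as a fraction of full scale, then the turn, a rotation vector about the tool's x, y, z as a fraction of full scale. In form: [[dx, dy, dz, wx, wy, wz], ...]. A call has 1 to 20 rows; each row shifts and turns the commanded pose from where the row before left it, along the tool's axes as they then stand; what a row does not reach is not made up. Full scale, the value 1, is 3 cm for a shift and 5 degrees for a turn. A row lasts 1/12 s, in which the tool goes at most 41.7 mm and 7.16 degrees, less where a joint would pass 70% of its speed; a pose out of reach is approached as far as the arm can. A call with a number of a shift or a turn outside -1 to 1 is refused whole. A call with a gripper value outside its range is refused whole. "claw" is the opening, from 0 (shut) to 1 (fully open), set as the call begins (left out, the last holds). The fingers move at their own pace and stop on an object; "grip_force" is the grip in N (left out, the last holds). Time passes only in rows, so rows that do not move let the fingers close. It gives the time, the measured TCP pose, the force and the opening at its end, in the units of the state.
- bot.state(): the state, without advancing time (a new reading comes with each control period).
- bot.camera(name): name is "scene" or "top" or "wrist"; returns the picture (400x640x3 uint8, blue, green, red); there is no depth.
- bot.camera_params(name): a dict with "camera_matrix" (3x3 intrinsics, pixels), "world_to_cam" (4x4, takes a point from world to camera coordinates). Camera axes: x right, y down, z forward; pixel columns grow to the right and rows downward; lengths in mm; the calibration is good to about 2 mm. A picture is of the moment at which its call begins: read the wrist's pose just before it. camera_params takes no time and is no camera call; for the wrist camera it gives the pose at the moment of the call.
- bot.hand_in(): hands the job in, once; it reports no verdict.
Trained networks look in the newest picture that a camera, given by its name, has taken for a name from the list of things; names that differ only in an ending like _2 or _b are one class to them, and where a whole thing is asked for, a point or a joint stands for the part that bears it (a point fixed in the world has none). Each returns a list of dicts, best first, with "confidence" (0 to 1); they miss things now and then, are a little off and sometimes report something else, mostly with a low value. They report only what shows in the picture. A call takes as long as a camera call.
- bot.trace(thing, camera): "region" (400x640 bool, what is visible of it).
- bot.tip_of(thing, camera): "location" ([x, y, z] in mm, in the coordinates of the camera as it stood for that picture, good to about 4 mm: a listed point, or the origin of a listed thing).
The state is a dict: "t": time; "joints": joint angles; "joint_vel": joint speeds; "joint_torque": joint torques, N m; "position": TCP position; "tcp_rot": TCP orientation; "force": force on the tool from outside, world axes, zero at the start; "ft_torque": the same for the moment, N m; "grip_width": finger opening in mm.
Only numpy, scipy, OpenCV 4.12 (cv2) and the standard library are available. Lean on these libraries where they do the work, as an engineer would, in place of code of your own. Each camera call takes 0.05 s, during which the arm holds its last target.

### The job

Slide the flat metal cover of the valve box all the way aside along its guides, to uncover the two valve handles, then push the handle that has the large round disc on its hub fully shut, a quarter turn. Only push: do not lift the cover out of its guides, leave the other handle as it is, and leave the tools lying around the box alone.

Things in the scene. Friction and masses are not known exactly. Their poses are not given: they have to be found in the camera images.
- valve_box: Fixed grey steel box, 176 (x) x 500 (y) x 62 mm high. Origin: centre of its underside; z up, y along its length ('box' below means this frame). Top: open well from box y = -235 to -6 mm, flat deck level with the wall tops from -6 to +250 mm. Guides along both long edges (inner faces at box x = +-83 mm) and stops at both ends (box y = +-242 mm) rise to 74 mm.
- well (a point): Centre of the floor of the box's open well, 4 mm above the bench. The well is 144 (x) x 229 (y) mm, walls to 62 mm. Copper pipes along x, up to 26 mm above the bench, and brass valve bodies, up to 32 mm, lie under the two handles. Outside, two pipe elbows stand out 54 mm from the box's +x wall, 28 mm high.
- cover: Loose flat steel-coloured metal plate, 162 (x) x 250 (y) x 6 mm, 0.3 to 0.6 kg, lying on the wall tops (underside 62 mm above the bench) with 2 mm play between the guides. Origin: centre of its underside; axes as the box's. Starts over the well, origin at box y -115 to -103 mm; slides with friction (up to some 6 N) along box +y to the end stop, origin then at box y = +117 mm.
- cover_lip (a point): Centre of the upright lip fixed across the cover's top: 100 (x) x 6 (y) x 22 mm high, rising from the plate's top (68 mm above the bench) to 90 mm. It lies 60 mm to +y of the cover's origin. Push against its -y face, down near the plate, to slide the cover aside.
- marked_handle (a joint): Angle of the marked handle, rad: 0 is open, when it points along box -x; 1.571 is shut, when it points along box +y, at a firm stop. It turns clockwise seen from above as it shuts, with light friction (about 2 N at its end), and stays where it is left. It starts at 0 to 0.25.
- marked_hub (a point): On the vertical turning axis of the marked handle, 48 mm above the bench. The handle is a black bar 14 mm wide, its end 60 mm from the axis, 40 to 56 mm above the bench, with a flat round disc 36 mm across on its hub (top at 59 mm). The axis is at box x = +30 mm and box y = -175 or -85 mm: which of the two valves is where varies.
- marked_tip (a point): Middle of the free end of the marked handle, 60 mm from its axis, 48 mm above the bench.
- plain_hub (a point): Point on the vertical axis of the other handle, 48 mm above the bench: the same black bar, with only a 12 mm round nut on its hub. It also points about along box -x (up to 0.25 rad from it) and must stay as it is.
- plain_tip (a point): Middle of the free end of the other handle, 60 mm from its axis, 48 mm above the bench.
- jacks: Bystander: dark steel two-bladed hand tool, 230 x 70 x 10 mm, lying beyond the box's +x side. Origin: middle of its underside.
- tweezers: Bystander: steel tweezers, 190 x 34 x 8 mm, lying in front of the box's -x side. Origin: middle of its underside.
- paddle: Bystander: flat wooden paddle, 230 x 75 x 12 mm, lying off the box's +y end. Origin: on its underside near the middle.
- wood_block: Bystander: small wooden bowl, 76 mm across, 50 mm high, beyond the box's +x side. Origin: centre of its underside.
- mould: Bystander: thick steel ring, 68 mm across, 55 mm high, off the box's -y end. Origin: centre of its underside.
- grease_tin: Bystander: flat round tin, 60 mm across, 45 mm high, in front of the box's -x side. Origin: centre of its underside.
- tool_cup: Bystander: blue plastic cup, 72 mm across, 95 mm high, standing well off the box's -y end. Origin: centre of its underside.

How it is judged (in metres and radians):
On the way, in this order (a step that is already met when the one before it is completed fails the run):
1. the cover is slid aside, to within 20 mm of the far end stop, still flat in its guides (y of cover in the frame of valve_box above 0.097 m and z of cover in the frame of valve_box below 0.068 m), for 0.2 s.
2. the marked handle is pushed fully shut (value of joint marked_handle above 1.45 rad), for 0.2 s.
At the end, for the whole second after the job is handed in: The handle with the round disc stands within 0.12 rad (7 degrees) of its shut stop, the cover lies flat and at rest in its guides within 20 mm of the far end stop, and the other handle's end is within 12 mm of where it was (value of joint marked_handle above 1.45 rad and y of cover in the frame of valve_box above 0.097 m and z of cover in the frame of valve_box between 0.058 and 0.066 m and angle between cover's own z axis and vertical below 0.04 rad and linear speed of cover below 0.01 m/s and distance of plain_tip from where it was at the start of the episode below 0.012 m); the robot touches nothing.
It fails at once if the cover is lifted more than 12 mm off the box or tipped more than 0.15 rad (z of cover in the frame of valve_box above 0.074 m or angle between cover's own z axis and vertical above 0.15 rad).
It fails at once if the other handle is moved (its end by more than 12 mm) (distance of plain_tip from where it was at the start of the episode above 0.012 m).
It fails at once if a bystander is lifted, carried or shoved more than 30 mm (distance of any of jacks, tweezers, paddle, wood_block, mould, grease_tin, tool_cup from where it was at the start of the episode above 0.03 m).
It also fails if it takes over 54 s, if anything falls off the work surface, if the arm or the gripper's body presses on something with over 40 N, if the wrist force passes 120 N, or if a joint passes its speed limit or range.

## Working session

There is one attempt and no reset: what is moved stays moved. The work goes in short steps, Python scripts to look and compute and a tool call to move; the robot and the scene stay as the last step left them, time stands still between calls to the robot, and variables do not carry over. Pictures are saved under pics/ and viewed, and the job is handed in when it is done.

Besides the shell and the picture viewer there is one more tool, called as a command line: name --pt "numbers of a row" for each row, then --argument value for the rest. servo_tool: Moves the arm, as the interface text tells. Its arguments: {"type":"object","properties":{"steps":{"type":"array","items":{"type":"array","items":{"type":"number","minimum":-1,"maximum":1}}},"claw":{"type":"number"},"grip_force":{"type":"number"}},"required":["steps"]}

```bash
mkdir -p pics; ls; python3 - <<'E'
from bench import bot
import cv2,numpy as np
s=bot.state();print(s)
for c in("scene","top"):
    im=bot.camera(c);cv2.imwrite(f"pics/{c}0.png",im)
    p=bot.camera_params(c);print(c,p)
    W=np.linalg.inv(p["world_to_cam"])
    for n in("valve_box","cover","cover_lip","well","marked_hub","plain_hub"):
        for r in bot.tip_of(n,c)[:2]:
            print(n,round(r["confidence"],2),(W@np.r_[r["location"],1])[:3].round(1))
E
```

```text
pics
{'t': 0.0, 'joints': array([ 1.27730361,  0.31175619,  0.01400199,  1.51309842, -0.00439445,
        1.31918192, -0.02719019]), 'joint_vel': array([-4.49637348e-04, -1.00179244e-03,  1.08008116e-03, -7.41318996e-04,
        2.77741731e-03,  8.44529585e-05, -6.01898513e-04]), 'joint_torque': array([-2.02547244e-04, -3.79914379e+01,  1.46117555e-01, -2.30592996e+01,
        1.24394376e-02,  1.35619254e-02, -4.78283653e-06]), 'position': array([ 136.85376969, -531.96152789,  241.187614  ]), 'tcp_rot': array([ 7.90320992e-01, -6.12691827e-01, -9.85412706e-04, -6.96319866e-04]), 'force': array([ 0.23325508, -0.32963035,  0.62349412]), 'ft_torque': array([-0.0520917 , -0.00479329,  0.02490602]), 'grip_width': 85.82241205561496}
scene {'camera_matrix': array([[365.57542634,   0.        , 317.97335128],
       [  0.        , 365.57542634, 202.23366234],
       [  0.        ,   0.        ,   1.        ]]), 'world_to_cam': array([[-2.51104925e-01,  9.67940663e-01, -6.09837527e-03,
         1.54069991e+02],
       [ 7.57377928e-01,  1.92549300e-01, -6.23941857e-01,
        -3.95707139e+02]
[... 355 characters left out ...]
.        , 320.97312528],
       [  0.        , 376.4490227 , 198.75972053],
       [  0.        ,   0.        ,   1.        ]]), 'world_to_cam': array([[ 3.21604694e-03, -9.99866623e-01,  1.60123057e-02,
        -1.17523080e+01],
       [-9.88743484e-01, -5.57469618e-03, -1.49516705e-01,
         5.48512745e+02],
       [ 1.49586027e-01, -1.53512102e-02, -9.88629537e-01,
         8.85089430e+02],
       [ 0.00000000e+00,  0.00000000e+00,  0.00000000e+00,
         1.00000000e+00]])}
valve_box 0.97 [ 5.54e+02 -1.21e+01  2.00e-01]
cover 0.81 [ 568.9 -117.7   63.3]
cover 0.26 [ 585.2 -437.7    0.9]
cover_lip 0.95 [561.4 -57.   83.7]
well 0.66 [ 433.5 -161.    -1.8]
well 0.22 [557.5 327.    0.8]
```

View pics/top0.png

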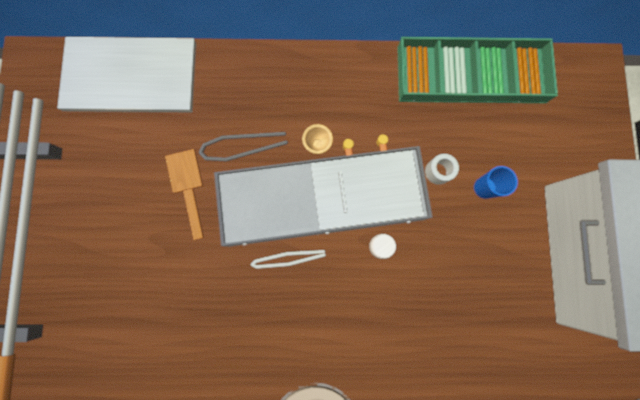

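View pics/scene0.png

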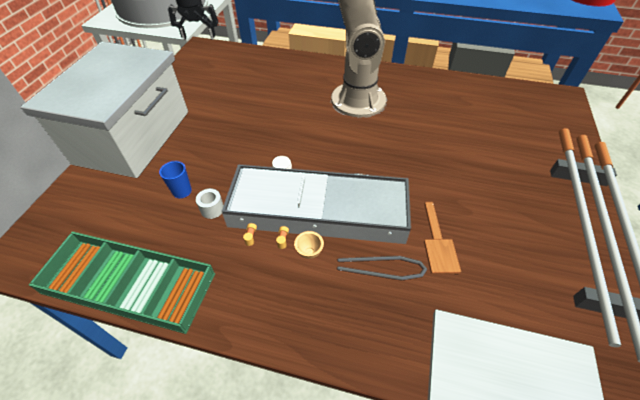

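The top view shows the box at about columns 215–430 and rows 148–244, slightly yawed. The cover is on the right (315–428), with its lip near (343,192). I'll fit the box pose by its silhouette.

```bash
cat > h.py <<'E'
from bench import bot
import cv2,numpy as np
from scipy.optimize import minimize
def proj(p,P):
    P=np.atleast_2d(P);c=(p["world_to_cam"]@np.c_[P,np.ones(len(P))].T)[:3]
    return (p["camera_matrix"]@c/c[2])[:2].T
def ray(p,uv,z):
    W=np.linalg.inv(p["world_to_cam"]);d=W[:3,:3]@np.linalg.inv(p["camera_matrix"])@np.r_[uv,1.];o=W[:3,3]
    return o+d*(z-o[2])/d[2]
def b2w(b,P):
    x,y,a=b;P=np.atleast_2d(P).astype(float);c,s=np.cos(a),np.sin(a)
    return np.c_[x+c*P[:,0]-s*P[:,1],y+s*P[:,0]+c*P[:,1],P[:,2]]
E
python3 - <<'E'
from h import *
crn=np.array([[sx*88,sy*250,z] for sx in(-1,1) for sy in(-1,1) for z in(0,74)])
data=[]
for c in("top","scene"):
    bot.camera(c);p=bot.camera_params(c)
    m=np.zeros((400,640),bool)
    for n in("valve_box","cover","cover_lip"):
        r=bot.trace(n,c)
        print(c,n,[(round(q["confidence"],2),q["region"].sum()) for q in r[:3]])
        if r: m|=r[0]["region"]
    k=cv2.morphologyEx(m.astype(np.uint8),cv2.MORPH_CLOSE,np.ones((9,9)));k=cv2.morphologyEx(k,cv2.MORPH_OPEN,np.ones((21,21)))
    data.append((p,k))
def cost(b,ds):
    t=0
    for p,k in ds:
        h=cv2.convexHull(proj(p,b2w(b,crn)).astype(np.float32))
        h4=np.zeros((1600,2560),np.uint8);cv2.fillConvexPoly(h4,np.round((h+.5)*4*16-8).astype(np.int32),255,shift=4)
        a=cv2.resize(h4,(640,400),interpolation=cv2.INTER_AREA)/255.
        t+=np.abs(a-k).sum()
    return t
for ds in(data,data[:1],data[1:]):
    r=minimize(cost,[554,-12,0.08],args=(ds,),method="Nelder-Mead",options=dict(initial_simplex=[[554,-12,.08],[564,-12,.08],[554,-2,.08],[554,-12,.02]]))
    print(r.x.round(4),r.fun)
    if ds is data: b=r.x
np.save("box.npy",b)
p,_=data[0];im=bot.camera("top")
im=cv2.resize(im,None,fx=3,fy=3)
for P in([[s*83,t*242,74] for s in(-1,1) for t in(-1,1)]+[[30,-175,48],[30,-85,48]]+[[-88,-250,0],[-88,250,0]]):
    u=proj(p,b2w(b,[P]))[0];cv2.circle(im,tuple(np.round((u+.5)*3).astype(int)),3,(0,0,255),-1)
cv2.imwrite("pics/top_fit.png",im[400:760,600:1350])
E
```

```text
top valve_box [(0.69, np.int64(9187)), (0.56, np.int64(1655))]
top cover [(0.33, np.int64(387))]
top cover_lip [(0.7, np.int64(6865)), (0.43, np.int64(8695))]
scene valve_box [(0.7, np.int64(7865))]
scene cover [(0.81, np.int64(4000))]
scene cover_lip [(0.86, np.int64(3937))]
[ 5.554885e+02 -1.208250e+01  1.395000e-01] 898.6352941176469
[ 5.547515e+02 -1.085610e+01  1.374000e-01] 368.01176470588234
[ 5.57555e+02 -1.63432e+01  1.45000e-01] 362.54509803921565
```

View pics/top_fit.png

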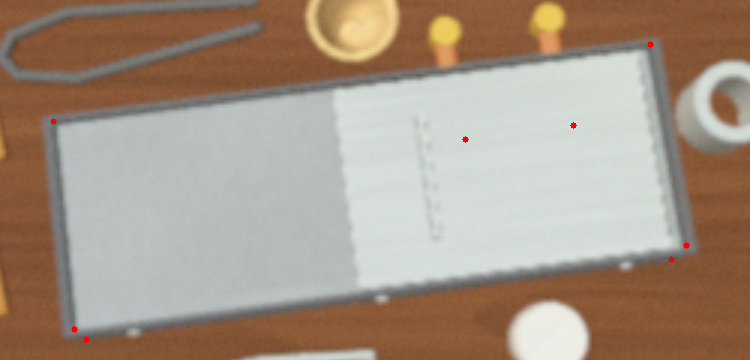

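```bash
python3 - <<'E'
from h import *
b=np.array([555.3,-11.8,.138]);np.save("box.npy",b)
p=bot.camera_params("top")
def w2b(P): 
    c,s=np.cos(b[2]),np.sin(b[2]);d=np.array(P)[:2]-b[:2];return np.array([c*d[0]+s*d[1],-s*d[0]+c*d[1]]).round(1)
for uv,z in(((600+420)/3,(400+118)/3),90),(((600+437)/3,(400+238)/3),90),(((600+334)/3,(400+90)/3),68),(((600+356)/3,(400+287)/3),68):
    print(w2b(ray(p,np.array(uv)-.5,z)))
print("net lip",w2b([561.4,-57]),w2b([556.4,-60.5]),"cover",w2b([569,-118]))
s=bot.state();print(s["t"],w2b(s["position"]))
t=b2w(b,[[0,-90,150]]);print(t)
E
```

```text
[ 43.5 -46.7]
[-52.1 -46.3]
[80.2 16.9]
[-79.8  20.5]
net lip [ -0.2 -45.6] [ -5.6 -48.4] cover [  -1.  -107.1]
1.15 [-485.9 -458.4]
[[ 567.68061644 -100.94437916  150.        ]]
```

servo_tool --pt "0 0 0 0 0 0.65" --pt "0 0 0 0 0 0.65" --pt "-0.4 -0.5 0 0 0 0" --pt "-0.7 -0.9 0 0 0 0" --pt "-0.7 -0.9 0 0 0 0" --pt "-0.7 -0.9 0 0 0 0" --pt "-0.7 -0.9 0 0 0 0" --pt "-0.7 -0.9 0 0 0 0" --pt "-0.7 -0.9 0 0 0 0" --pt "-0.7 -0.9 0 0 0 0" --pt "-0.7 -0.9 0 0 0 0" --pt "-0.7 -0.9 0 0 0 0" --pt "-0.7 -0.9 0 0 0 0" --pt "-0.7 -0.9 0 0 0 0" --pt "-0.7 -0.9 0 0 0 0" --pt "-0.7 -0.9 0 0 0 0" --pt "-0.7 -0.9 0 0 0 0" --pt "-0.7 -0.9 0 0 0 0" --pt "-0.7 -0.9 0 0 0 0" --pt "-0.5 -0.5 0 0 0 0" --claw 0

```text
t: 2.82
position: [547.0, -105.6, 242.3]
tcp_rot: [0.756, -0.655, -0.0, -0.001]
force: [0.6, 0.7, 0.1]
grip_width: -0.0
```

```bash
cat >> h.py <<'E'
b=np.load("box.npy")
def w2b(P):
    c,s=np.cos(b[2]),np.sin(b[2]);d=np.array(P)[:2]-b[:2];return np.array([c*d[0]+s*d[1],-s*d[0]+c*d[1]]).round(1)
def st():
    from scipy.spatial.transform import Rotation as R
    s=bot.state();M=R.from_quat(s["tcp_rot"]).as_matrix()
    x=M[:,0];print("t",round(s["t"],2),"box",w2b(s["position"]),"z",s["position"][2].round(1),"yawerr deg",np.degrees(np.arctan2(x[1],x[0])-b[2]+np.pi/2).round(2),"tilt",M[:,2].round(3),"F",s["force"].round(1),"w",round(s["grip_width"],1))
E
python3 -c "
from h import *
st()"
```

```text
t 2.82 box [-21.2 -91.8] z 242.3 yawerr deg 0.24 tilt [ 0.002  0.002 -1.   ] F [0.6 0.7 0.1] w -0.0
```

servo_tool --pt "0 -0.7 0.5 0 0 0" --pt "0 0 0.9 0 0 0" --pt "0 0 0.9 0 0 0" --pt "0 0 0.9 0 0 0" --pt "0 0 0.9 0 0 0" --pt "0 0 0.5 0 0 0" --pt "0 0 0.3 0 0 0" --pt "0 0 0 0 0 0" --pt "0 0 0 0 0 0"

```text
t: 3.57
position: [565.7, -106.6, 95.7]
tcp_rot: [0.754, -0.657, 0.0, -0.0]
force: [-0.2, -0.9, -0.2]
grip_width: 0.2
```

```bash
python3 -c "
from h import *
st()
im=bot.camera('scene');p=bot.camera_params('scene')
s=bot.state()
from scipy.spatial.transform import Rotation as R
print(proj(p,s['position']),proj(p,s['position']-[0,0,11]))
cv2.imwrite('pics/s1.png',cv2.resize(im[130:260,200:420],None,fx=3.5,fy=3.5))
im=bot.camera('wrist');cv2.imwrite('pics/w1.png',im)
st()
"
```

```text
t 3.57 box [ -2.7 -95.3] z 95.7 yawerr deg 0.02 tilt [ 0. -0. -1.] F [-0.2 -0.9 -0.2] w 0.2
[[284.38949669 184.91041501]] [[284.6998539  187.54421083]]
t 3.67 box [ -1.7 -95.5] z 97.0 yawerr deg 0.02 tilt [ 0.003 -0.001 -1.   ] F [-1.  -0.4  0.2] w -0.0
```

View pics/s1.png

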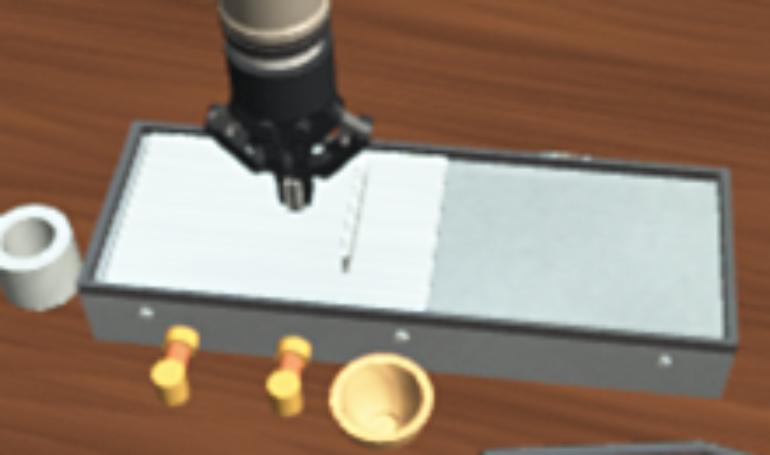

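View pics/w1.png

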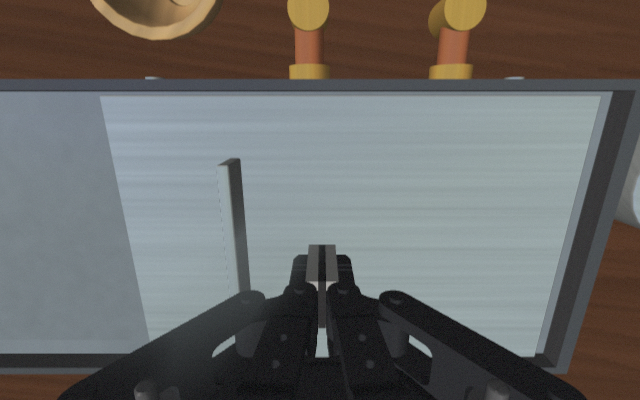

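servo_tool --pt "0 0 0.35 0 0 0" --pt "-0.4 0 0 0 0 0" --pt "-0.2 0 0 0 0 0" --pt "-0.2 0 0 0 0 0" --pt "-0.2 0 0 0 0 0" --pt "-0.2 0 0 0 0 0" --pt "-0.2 0 0 0 0 0" --pt "-0.2 0 0 0 0 0" --pt "-0.2 0 0 0 0 0" --pt "-0.2 0 0 0 0 0"

```text
t: 4.5
position: [557.2, -47.1, 85.0]
tcp_rot: [0.754, -0.657, 0.0, 0.0]
force: [0.7, -3.2, 0.3]
grip_width: 0.0
```

```bash
python3 -c "
from h import *
st()
im=bot.camera('wrist');cv2.imwrite('pics/w2.png',im)
"
```

```text
t 4.5 box [ -2.9 -35.3] z 85.0 yawerr deg -0.01 tilt [ 0.001 -0.001 -1.   ] F [ 0.7 -3.2  0.3] w 0.0
```

View pics/w2.png

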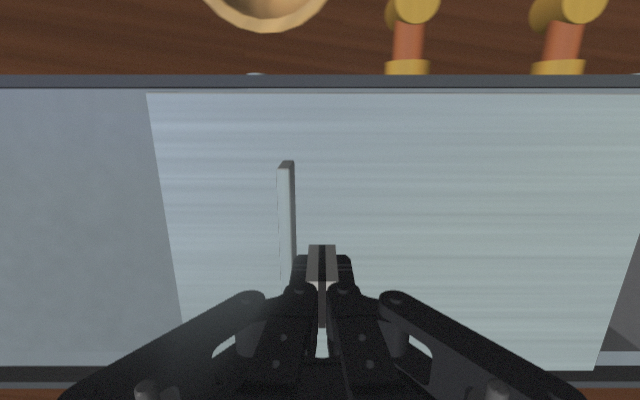

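Contact is made: the push force is 3.2 N and the cover is moving. Continuing.

servo_tool --pt "-0.3 0 0 0 0 0" --pt "-0.3 0 0 0 0 0" --pt "-0.3 0 0 0 0 0" --pt "-0.3 0 0 0 0 0" --pt "-0.3 0 0 0 0 0" --pt "-0.3 0 0 0 0 0" --pt "-0.3 0 0 0 0 0" --pt "-0.3 0 0 0 0 0" --pt "-0.3 0 0 0 0 0" --pt "-0.3 0 0 0 0 0" --pt "-0.3 0 0 0 0 0" --pt "-0.3 0 0 0 0 0" --pt "-0.3 0 0 0 0 0" --pt "-0.3 0 0 0 0 0" --pt "-0.3 0 0 0 0 0" --pt "-0.3 0 0 0 0 0" --pt "-0.3 0 0 0 0 0" --pt "-0.3 0 0 0 0 0" --pt "-0.2 0 0 0 0 0" --pt "-0.1 0 0 0 0 0"

```text
t: 6.22
position: [532.8, 124.3, 84.6]
tcp_rot: [0.755, -0.656, -0.001, -0.0]
force: [1.2, -3.0, 3.0]
grip_width: 0.1
```

```bash
python3 -c "
from h import *
st()
im=bot.camera('scene');
cv2.imwrite('pics/s3.png',cv2.resize(im[130:260,200:420],None,fx=3.5,fy=3.5))
im=bot.camera('wrist');cv2.imwrite('pics/w3.png',im)
"
```

```text
t 6.22 box [ -3.5 137.8] z 84.6 yawerr deg 0.14 tilt [-0.001  0.001 -1.   ] F [ 1.2 -3.   3. ] w 0.1
```

View pics/s3.png

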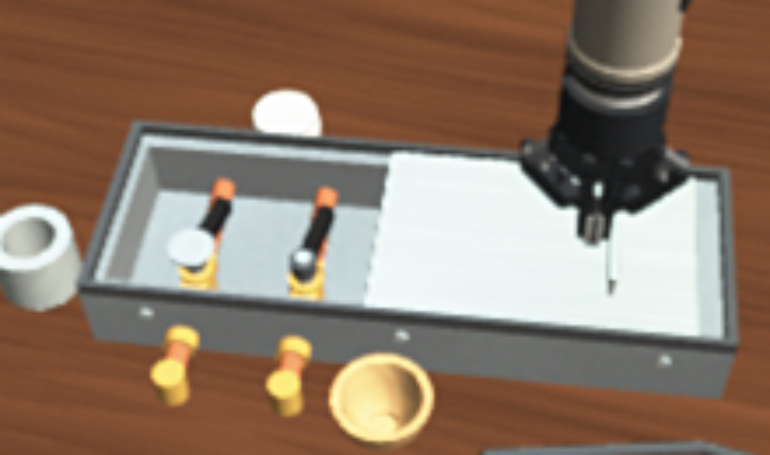

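View pics/w3.png

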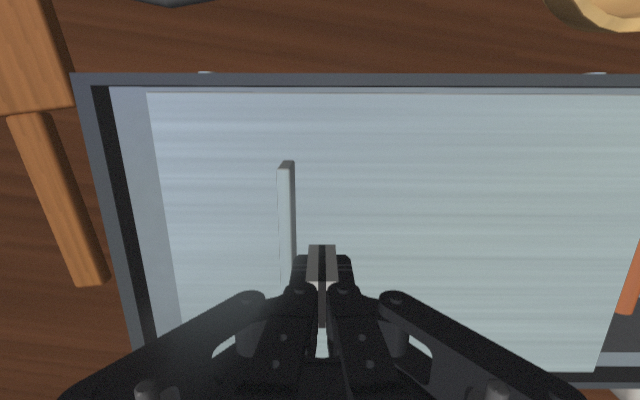

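The cover still has about 20–25 mm of gap to the end stop. The disc handle is at box y = -175 and the nut handle is nearer the cover.

servo_tool --pt "-0.2 0 0 0 0 0" --pt "-0.2 0 0 0 0 0" --pt "-0.15 0 0 0 0 0" --pt "-0.1 0 0 0 0 0" --pt "-0.05 0 0 0 0 0" --pt "0 0 0 0 0 0"

```text
t: 6.82
position: [530.1, 143.9, 84.5]
tcp_rot: [0.755, -0.656, -0.001, 0.0]
force: [0.2, -1.0, -0.1]
grip_width: -0.3
```

```bash
python3 -c "
from h import *
st()
im=bot.camera('wrist');cv2.imwrite('pics/w4.png',im)
"
```

```text
t 6.82 box [ -3.6 157.7] z 84.5 yawerr deg 0.08 tilt [-0.001  0.001 -1.   ] F [ 0.2 -1.  -0.1] w -0.3
```

View pics/w4.png

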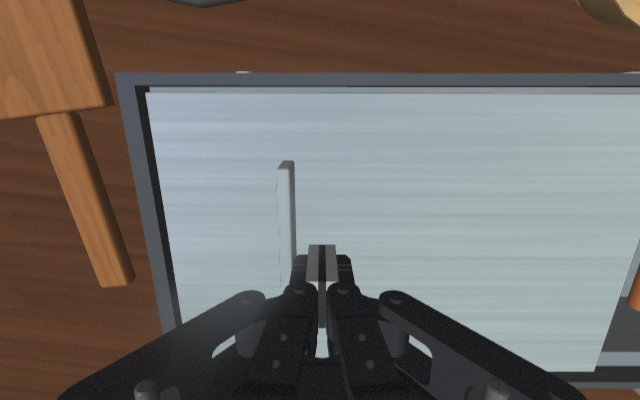

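servo_tool --pt "0.4 0 0 0 0 0" --pt "0.4 0 -0.5 0 0 0" --pt "0 0 -0.9 0 0 0" --pt "0 0 -0.9 0 0 0" --pt "0 0 -0.5 0 0 0" --pt "0 0 0 0 0 0"

```text
t: 7.37
position: [537.0, 119.6, 173.2]
tcp_rot: [0.754, -0.657, 0.003, -0.004]
force: [0.2, -0.2, 0.9]
grip_width: 0.2
```

```bash
python3 - <<'E'
from h import *
st()
for c in("scene","top"):
    im=bot.camera(c)
    p=bot.camera_params(c);W=np.linalg.inv(p["world_to_cam"])
    for n in("cover","cover_lip","marked_hub","marked_tip","plain_hub","plain_tip"):
        for r in bot.tip_of(n,c)[:1]:
            q=(W@np.r_[r["location"],1])[:3]
            print(c,n,round(r["confidence"],2),w2b(q),q[2].round(1))
    if c=="top":
        d=cv2.resize(im[140:245,300:440],None,fx=5,fy=5,interpolation=cv2.INTER_CUBIC)
        cv2.imwrite("pics/t5.png",d)
    else: cv2.imwrite('pics/s5.png',cv2.resize(im[150:240,210:420],None,fx=3.8,fy=5))
st()
E
```

```text
t 7.37 box [-1.000e-01  1.327e+02] z 173.2 yawerr deg -0.04 tilt [ 0.009  0.002 -1.   ] F [ 0.2 -0.2  0.9] w 0.2
scene cover 0.82 [ -0.6 118. ] 62.0
scene cover_lip 0.71 [ -6.8 174.9] 77.5
scene marked_hub 0.63 [  26.3 -178. ] 47.5
scene marked_tip 0.58 [ -34.5 -160.5] 47.4
scene plain_hub 0.54 [ 28.2 -86.9] 47.4
scene plain_tip 0.6 [  0.8 115.3] 62.5
top cover 0.7 [ -1.1 117.6] 60.3
top cover_lip 0.66 [146.3  -6.8] 0.2
top marked_hub 0.55 [  27.5 -175.5] 51.8
top marked_tip 0.64 [ -29.8 -159. ] 44.3
top plain_hub 0.53 [ 25.7 -85. ] 44.8
top plain_tip 0.6 [-33.1 -77.3] 46.8
t 8.07 box [ -3.2 132.9] z 168.6 yawerr deg 0.03 tilt [-0. -0. -1.] F [ 0.8 -0.5 -0.3] w -0.2
```

View pics/t5.png

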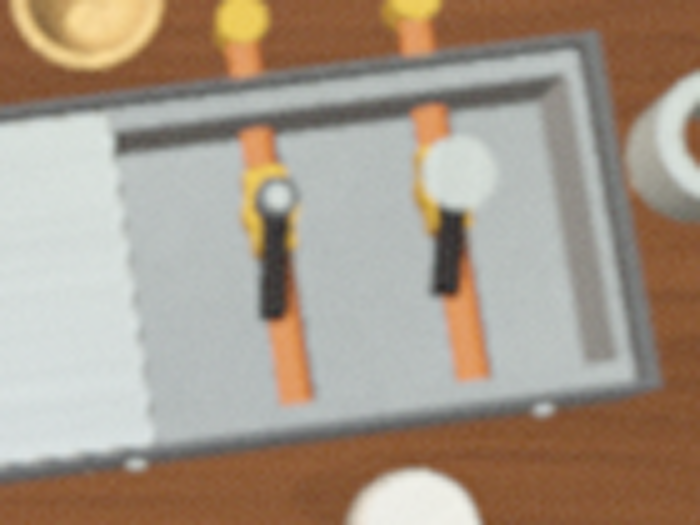

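View pics/s5.png

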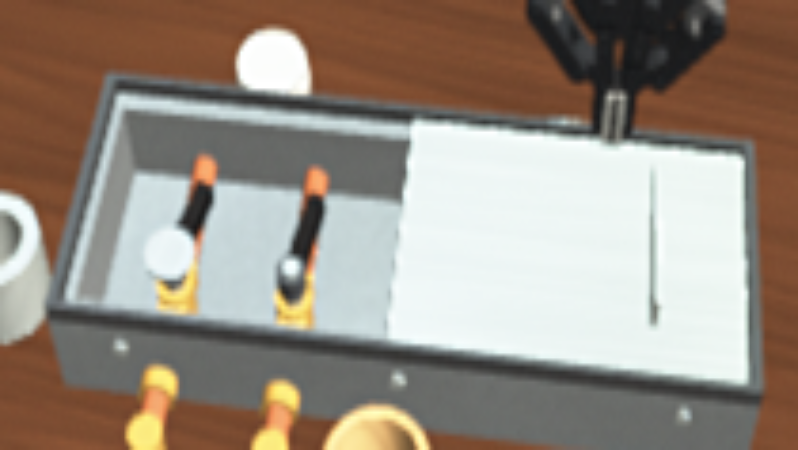

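The disc handle's hub is at about (30,-175) box and its tip at about (-30,-159), so its angle is about 0.26 rad. The plain tip is at about (-32,-77). Both networks put the cover at y ≈ 117, against the stop. Next I move behind the marked handle's -y side.

servo_tool --pt "0.5 0 0 0 0 0" --pt "0.9 0.1 0 0 0 0" --pt "0.9 0.1 0 0 0 0" --pt "0.9 0.1 0 0 0 0" --pt "0.9 0.1 0 0 0 0" --pt "0.9 0.1 0 0 0 0" --pt "0.9 0.1 0 0 0 0" --pt "0.9 0.1 0 0 0 0" --pt "0.9 0.1 0 0 0 0" --pt "0.9 0.1 0 0 0 0" --pt "0.9 0.1 0 0 0 0" --pt "0.9 0 0 0 0 0" --pt "0.5 0 0 0 0 0" --pt "0.1 0 0 0 0 0" --pt "0 0 0.5 0 0 0" --pt "0 0 0.7 0 0 0" --pt "0 0 0.5 0 0 0" --pt "0 0 0.3 0 0 0" --pt "0 0 0 0 0 0" --pt "0 0 0 0 0 0"

```text
t: 9.73
position: [549.9, -210.2, 108.8]
tcp_rot: [0.755, -0.656, -0.0, -0.0]
force: [-0.3, -0.4, -0.2]
grip_width: -0.2
```

```bash
python3 - <<'E'
from h import *
st()
im=bot.camera("top");cv2.imwrite("pics/t6.png",cv2.resize(im[140:245,300:440],None,fx=5,fy=5,interpolation=cv2.INTER_CUBIC))
im=bot.camera("wrist");cv2.imwrite("pics/w6.png",im)
H=np.array([30,-175.])
for t in(.25,.45,.65,.85,1.05,1.25,1.45,1.57):
    d=np.array([-np.cos(t),np.sin(t)]);n=np.array([np.sin(t),np.cos(t)])
    e=14*np.cos(t)+11*np.sin(t);r=52+11*np.cos(t)-14*np.sin(t)
    print(t,(H+r*d-(7+e)*n).round(1))
st()
E
```

```text
t 9.73 box [ -32.6 -195.8] z 108.8 yawerr deg 0.13 tilt [-0.     0.001 -1.   ] F [-0.3 -0.4 -0.2] w -0.2
0.25 [ -33.1 -182.9]
0.45 [ -30.9 -172.7]
0.65 [ -26.6 -163.1]
0.85 [ -20.6 -154.6]
1.05 [ -12.9 -147.4]
1.25 [  -4.  -141.9]
1.45 [   5.8 -138.2]
1.57 [  12. -137.]
t 9.83 box [ -31.9 -196.9] z 110.1 yawerr deg 0.08 tilt [ 0.002 -0.    -1.   ] F [0.1 0.2 0.3] w 0.0
```

View pics/t6.png

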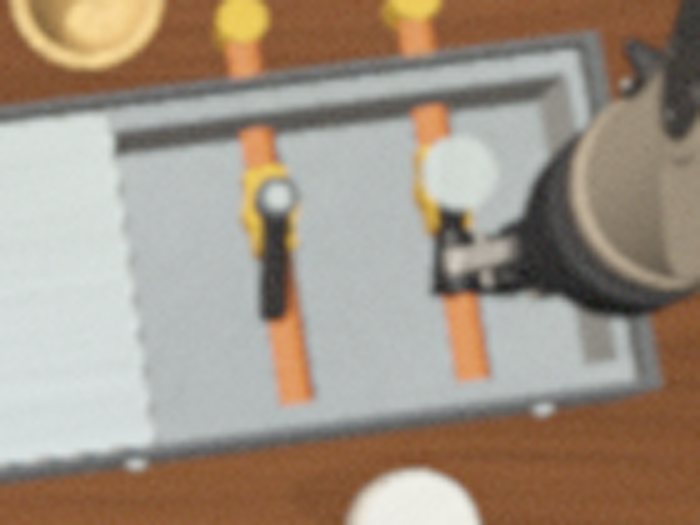

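View pics/w6.png

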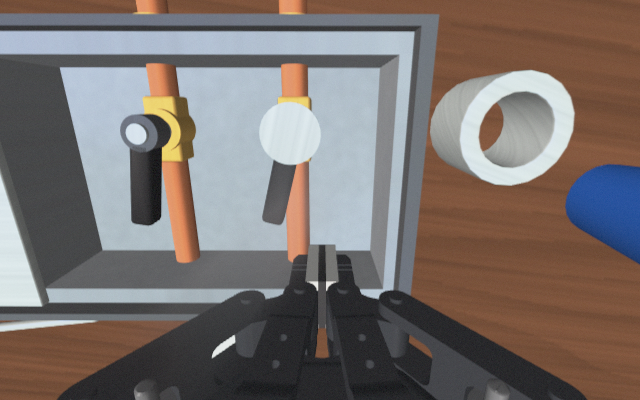

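servo_tool --pt "0 0 0.5 0 0 0" --pt "0 0 0.5 0 0 0" --pt "0 0 0.4 0 0 0" --pt "0 0 0.3 0 0 0" --pt "0 0 0.1 0 0 0" --pt "0 0 0 0 0 0"

```text
t: 10.33
position: [549.3, -211.5, 54.1]
tcp_rot: [0.754, -0.656, -0.001, 0.0]
force: [0.3, -0.2, -0.5]
grip_width: -0.2
```

```bash
python3 - <<'E'
from h import *
st()
im=bot.camera("wrist");cv2.imwrite("pics/w7.png",im)
E
```

```text
t 10.33 box [ -33.4 -197. ] z 54.1 yawerr deg 0.03 tilt [-0.001  0.    -1.   ] F [ 0.3 -0.2 -0.5] w -0.2
```

View pics/w7.png

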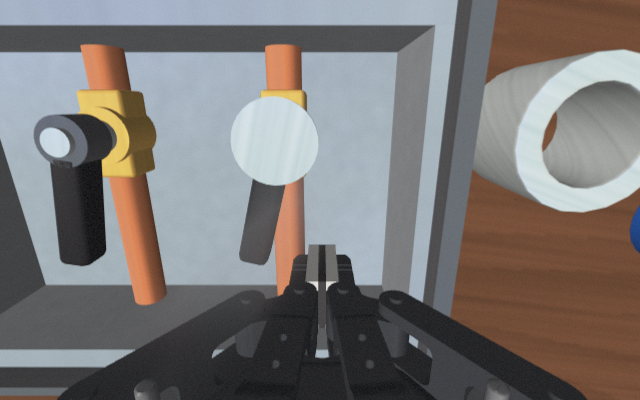

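servo_tool --pt "-0.22 -0.07 0 0 0 0" --pt "-0.22 -0.07 0 0 0 0" --pt "-0.16 -0.03 0 0 0 0" --pt "-0.16 -0.03 0 0 0 0" --pt "-0.15 -0.06 0 0 0 0" --pt "-0.15 -0.07 0 0 0 0" --pt "-0.13 -0.09 0 0 0 0" --pt "-0.13 -0.09 0 0 0 0" --pt "-0.11 -0.12 0 0 0 0" --pt "-0.11 -0.12 0 0 0 0" --pt "0 0 0 0 0 0"

```text
t: 11.3
position: [566.2, -161.1, 54.6]
tcp_rot: [0.755, -0.656, -0.0, -0.0]
force: [-0.6, -1.5, 0.4]
grip_width: -0.2
```

```bash
python3 - <<'E'
from h import *
st()
im=bot.camera("wrist");cv2.imwrite("pics/w8.png",im)
E
```

```text
t 11.3 box [  -9.7 -149.4] z 54.6 yawerr deg 0.12 tilt [ 0.     0.001 -1.   ] F [-0.6 -1.5  0.4] w -0.2
```

View pics/w8.png

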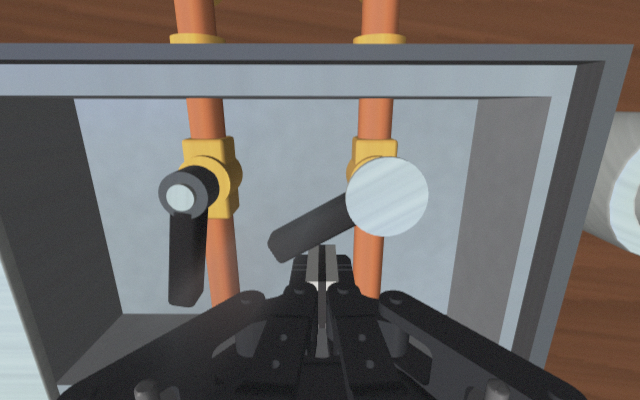

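The handle is turning, now at roughly 1.0–1.05 rad, with the finger well behind it and the plain handle clear. Continuing the arc.

servo_tool --pt "-0.1 -0.13 0 0 0 0" --pt "-0.09 -0.13 0 0 0 0" --pt "-0.06 -0.15 0 0 0 0" --pt "-0.05 -0.15 0 0 0 0" --pt "0 -0.1 0 0 0 0" --pt "0 -0.1 0 0 0 0" --pt "0 0 0 0 0 0"

```text
t: 11.93
position: [585.7, -149.3, 54.3]
tcp_rot: [0.755, -0.656, -0.002, 0.001]
force: [-5.5, 1.9, 2.5]
grip_width: 0.2
```

```bash
python3 - <<'E'
from h import *
st()
im=bot.camera("wrist");cv2.imwrite("pics/w9.png",im)
E
```

```text
t 11.93 box [  11.2 -140.3] z 54.3 yawerr deg 0.08 tilt [-0.004  0.002 -1.   ] F [-5.5  1.9  2.5] w 0.2
```

View pics/w9.png

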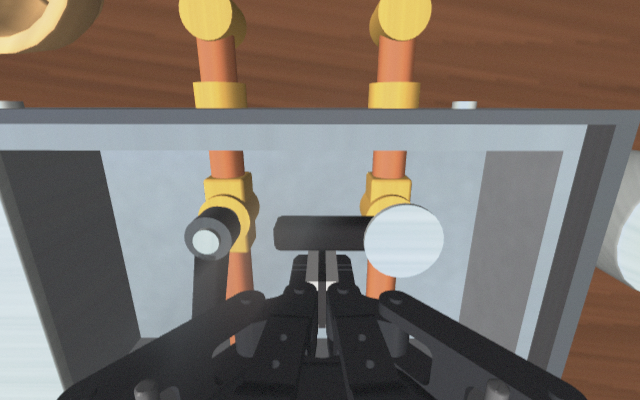

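servo_tool --pt "0 -0.08 0 0 0 0" --pt "0 -0.05 0 0 0 0" --pt "0 0 0 0 0 0" --pt "0 0 0 0 0 0"

```text
t: 12.32
position: [585.9, -149.3, 54.1]
tcp_rot: [0.754, -0.657, -0.005, 0.003]
force: [-11.0, 1.6, 8.5]
grip_width: -0.0
```

The TCP didn't advance while the force rose to 11 N, so the handle is at its firm stop. Backing off and lifting.

servo_tool --pt "0 0.2 0 0 0 0" --pt "0 0.3 0 0 0 0" --pt "0 0.1 -0.4 0 0 0" --pt "0 0 -0.8 0 0 0" --pt "0 0 -0.9 0 0 0" --pt "0 0 -0.9 0 0 0" --pt "0 0 -0.9 0 0 0" --pt "0 0.9 -0.4 0 0 0" --pt "0 1 0 0 0 0" --pt "0 1 0 0 0 0" --pt "0 1 0 0 0 0" --pt "0 0.5 0 0 0 0" --pt "0 0 0 0 0 0" --pt "0 0 0 0 0 0"

```text
t: 13.48
position: [443.4, -171.2, 185.3]
tcp_rot: [0.754, -0.657, 0.002, -0.001]
force: [-0.7, -0.0, -0.5]
grip_width: 0.1
```

```bash
python3 - <<'E'
from h import *
st()
for c in("scene","top"):
    im=bot.camera(c)
    p=bot.camera_params(c);W=np.linalg.inv(p["world_to_cam"])
    for n in("cover","marked_hub","marked_tip","plain_hub","plain_tip"):
        for r in bot.tip_of(n,c)[:1]:
            q=(W@np.r_[r["location"],1])[:3]
            print(c,n,round(r["confidence"],2),w2b(q),q[2].round(1))
    cv2.imwrite(f"pics/{c}10.png",cv2.resize(im[140:250,210:430] if c=="scene" else im[130:260,200:440],None,fx=3.3,fy=3.3,interpolation=cv2.INTER_CUBIC))
E
```

```text
t 13.48 box [-132.7 -142.5] z 185.3 yawerr deg -0.02 tilt [ 0.004 -0.001 -1.   ] F [-0.7 -0.  -0.5] w 0.1
scene cover 0.97 [  1.1 115.4] 61.8
scene marked_hub 0.86 [  28.2 -177.5] 45.9
scene marked_tip 0.62 [ -29.8 -427.5] -3.6
scene plain_hub 0.6 [ 30.1 -92. ] 48.1
scene plain_tip 0.47 [-26.9 -78.3] 45.9
top cover 0.62 [  0.6 115.8] 64.1
top marked_hub 0.64 [  28.5 -177.1] 50.4
top marked_tip 0.65 [  28.7 -113.3] 43.0
top plain_hub 0.66 [ 27.6 -84.3] 45.6
top plain_tip 0.77 [-33.4 -79.8] 46.3
```

View pics/scene10.png

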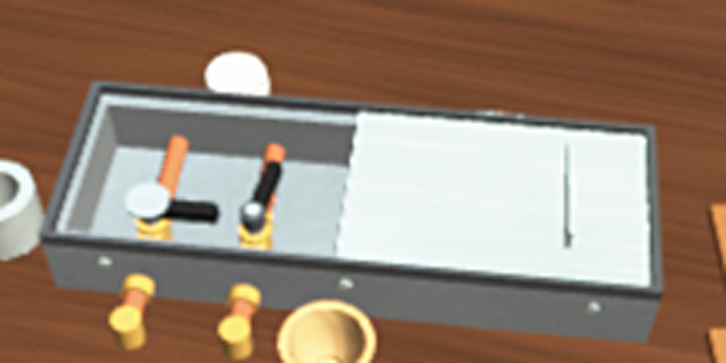

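View pics/top10.png

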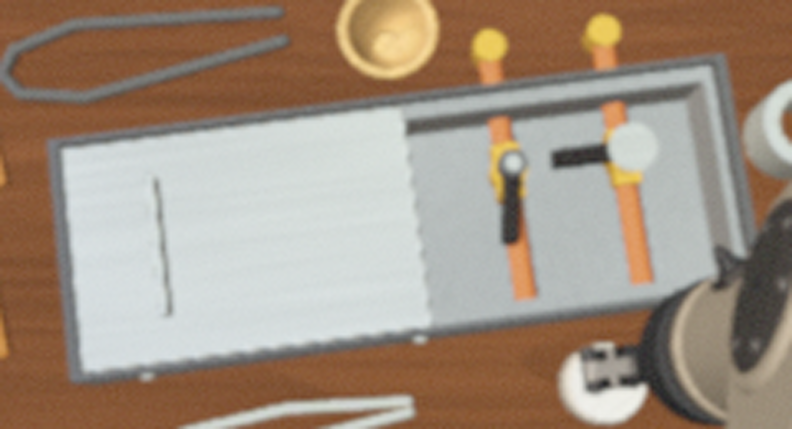

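The handle points along +y, fully shut. The cover is flat against the end stop, the plain handle is unmoved, and the arm is clear.

```bash
python3 -c "
from bench import bot
print(bot.hand_in())"
```

```text
the job is handed in; nothing more can be done
None
```

I slid the cover to its end stop by pushing its lip with the closed fingertips. I then pushed the disc handle (box y = -175 mm) round to its stop and handed the job in at about 13.6 s. No verdict is reported at hand-in.

**Last checks:**
- **Cover:** both cameras put it at box y of about 115–116 mm, lying flat in its guides (61.8 and 64.1 mm by the two cameras).
- **Marked handle:** the top view puts its tip at about (29, -113) mm with the hub at (28, -177), so it is shut along +y. At the stop the fingertips stopped advancing while the push force rose to 11 N.
- **Plain handle:** its tip measured (-33, -80) mm from the top view, against (-33, -77) before I pushed the disc handle. That difference is within the network's error.
- **Arm and tools:** the arm was clear of everything at 185 mm height, and nothing in the pictures showed a bystander moved. I did not measure the bystanders' positions.

**Disagreements:** the scene-camera network placed the marked tip at (-30, -428) mm, outside the box. I took that as a false detection, because both pictures show the handle shut. Just before the disc-handle push, the same camera also misplaced the plain tip, putting it on the cover; I used the top view instead.

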